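# Close a split instrument housing over its battery and hold it shut

### The arm

A 7-joint arm with a two-finger parallel gripper is mounted at the origin on a cart in front of the work surface, level with it; the furniture and walls round the work are solid. World frame = base frame: x ahead of the robot, y to its left, z up, the work surface at z = 0. Lengths are in m, angles in rad, forces in N, time in s.
With the tool pointing down it reaches from about 0.35 to 0.9 m from the base axis. Payload 19.9 kg.
Tool frame: the origin (TCP) lies midway between the tips of the shut fingers; the grasp point (between the pads) lies 19 mm behind it; z points along the fingers, y is the line along which they close (so a half turn about z gives the same grasp; the last joint's range is limited). The gripper opens to 94 mm and grips with 3 to 60 N. Pads are 16 mm wide; open, the fingers measure 119 mm over their backs; the gripper's body (75 mm by 177 mm) begins 78 mm behind the grasp point.
Start: joints at [-1.353, 0.417, -0.01, 1.614, 0.005, 1.111, -0.053], TCP at [0.16, 0.604, 0.205] pointing down, gripper open.
Joint ranges: [-2.81, 2.81], [-0.39, 2.02], [-1.27, 1.25], [0.06, 2.57], [-1.19, 4.33], [0.19, 2], [-2.82, 2.82]. Speed limits (rad/s): [1.89, 1.89, 2.39, 2.39, 3.01, 3.01, 3.01].

### API

Orientations are given as a unit quaternion [w, x, y, z].
In Python, from station import robot gives the robot as it stands.
- The arm moves only by the shell command python3 -m inch 'ROWS'. ROWS is JSON, one flat list of numbers, 7 for each row, row after row: the closure, from -1 (fully open) to 1 (shut), then the shift along the tool's x, y, z in m, then the turn, a rotation vector about the tool's x, y, z in degrees. A call has 1 to 20 rows; each row shifts and turns the commanded pose from where the row before left it, along the tool's axes as they then stand; what a row does not reach is not made up. A row lasts 1/8 s, in which the tool goes at most 62.5 mm and 10.7 degrees, less where a joint would pass 70% of its speed; a pose out of reach is approached as far as the arm can. A call is refused whole if a number of a shift passes 0.0625 or a number of a turn 10.7, either way. A call with a gripper value outside its range is refused whole. The fingers move at their own pace and stop on an object; the grip force is fixed at half the most. Time passes only in rows, so rows that do not move let the fingers close. It gives the time, the measured TCP pose, the force, the opening and the grip force at its end, in the units of the state.
- robot.state(): the state, without advancing time (a new reading comes with each control period).
- robot.snapshot(name): name is "scene" or "top"; returns a dict with "pixels" (420x560x3 uint8, blue, green, red), "z_map" (420x560 float32, m along the optical axis (not along the pixel's ray), 0 where there is no reading), "intrinsics" (3x3 intrinsics, pixels), "R" (3x3) and "t" (3): a world point X has camera coordinates R X + t. Camera axes: x right, y down, z forward; pixel columns grow to the right and rows downward; lengths in m; the calibration is good to about 2 mm. A picture is of the moment at which its call begins.
- robot.finish_job(): hands the job in; it is judged then, once.
The state is a dict: "t": time; "qpos": joint angles; "joint_velocities": joint speeds; "effort": joint torques, N m; "ee_pos": TCP position; "tool_rot": TCP orientation; "force": force on the tool from outside, world axes, zero at the start; "wrist_torque": the same for the moment, N m; "grip_width": finger opening in m; "finger_force": force on a finger pad.
Only numpy, scipy, OpenCV 4.12 (cv2) and the standard library are available. Lean on these libraries where they do the work, as an engineer would, in place of code of your own. Each camera call takes 0.05 s, during which the arm holds its last target. There are 200 camera calls.

### The job

Box up the battery: lay the block battery flat in the pocket of the lower housing half that stands in the black nest and let go of it, then take the cover that matches this half (the longer of the two covers), set it on the two dowels and press it down against the two spring pins until the halves meet all round without a gap. Finish while still holding the cover pressed shut, so that a colleague can drive the screws. Leave the shorter cover where it lies.

Things in the scene. Friction and masses are not known exactly. Their poses are not given: they have to be found in the camera images.
- base: Lower half of the long split housing, plain grey cast metal, 42 mm (x) x 96 mm (y), fixed in a low black plastic nest (66 x 124 mm, rails up to 10.5 mm); it cannot move. Origin: centre of the nest's underside on the bench; z up, y along the 96 mm length. Its flat top (parting face) is 18 mm above the bench. In the middle is the battery pocket, open upward.
- base_seat (a point): Centre of the parting face, 18 mm above the bench, axes as base; the origin of the closed cover comes here. Two brass spring pins, 7 mm in diameter, stand 4 mm proud at (x, y) = (-11, 39) and (11, -39) mm and hold an unpressed cover 4 mm off the face; pushing both flush takes about 11 N in all, less the cover's weight.
- base_pocket (a point): Centre of the pocket's floor, 9 mm above the bench, axes as base; the origin of the seated battery comes here. The pocket is 29 mm (x) x 56 mm (y) and 9 mm deep below the parting face.
- dowel0 (a point): Top of one of the two steel dowels of the lower half, at (x, y) = (11, 39) mm of base. 6 mm in diameter with a tapered nose, 14 mm tall above the parting face (top 32 mm above the bench).
- dowel1 (a point): Top of the other dowel, at (x, y) = (-11, -39) mm of base; otherwise like dowel0.
- battery: Black block battery with a gold label, lying flat: 26 mm (x) x 51 mm (y) x 18 mm tall, two terminals on one end, about 45 g. Origin: centre of its underside; y along its length, z up. Either way round is right in the pocket, where it stands 9 mm above the parting face. Grip it across its 26 mm width, well up its sides.
- long_cover: The matching cover, plain grey cast metal, 42 mm (x) x 96 mm (y) x 18 mm tall, about 130 g, lying open side down. Hollow below (34 x 58 mm, 13 mm deep). A 7.5 mm dowel hole goes through each end at (x, y) = (11, 39) and (-11, -39) mm: it fits in two positions half a turn apart, its outline over that of the lower half. Origin: centre of its underside; y along its length, z up.
- short_cover: Cover of another, shorter housing: same look, 42 mm (x) x 74 mm (y) x 18 mm tall; its lower half lies empty at the left; does not fit. Origin: centre of its underside; y along its length. Leave it.
- lamp_foot (a point): An obstacle, not part of the job: foot of the swing-arm lamp on the edge of the desk at the right, fixed. Its arms (x 0.43 to 0.62 m, y -0.32 to -0.22) and the black leads beside it (x from 0.42 m, y -0.26 to -0.11) rise beyond 0.3 m. To swing from the start to the bench at the left, draw the tool back to 0.40 to 0.43 m from the base axis, about 0.3 m high.

How it is judged:
On the way:
1. the battery lies flat in the pocket of the lower half, let go, before the cover goes on (x of battery in the frame of base_pocket between -0.0035 and 0.0035 m and y of battery in the frame of base_pocket between -0.0055 and 0.0055 m and z of battery in the frame of base_pocket between -0.002 and 0.002 m and angle between battery's own z axis and vertical below 0.06 rad and angle between the y axis of battery and the y axis of base, either way round below 0.15 rad and contact force between the fingers and battery below 0.1 N and height (world z) of long_cover below 0.01 m), for 0.2 s.
At the end, for the whole second after the job is handed in: Battery flat in the pocket (within 3.5 mm across, 5.5 mm along, 2 mm in height). Long cover on the dowels, within 2 mm and 0.04 rad, level within 0.03 rad, gap under 1.3 mm, pressed on the lower half with over 7 N, the robot still touching it (x of battery in the frame of base_pocket between -0.0035 and 0.0035 m and y of battery in the frame of base_pocket between -0.0055 and 0.0055 m and z of battery in the frame of base_pocket between -0.002 and 0.002 m and angle between battery's own z axis and vertical below 0.06 rad and angle between the y axis of battery and the y axis of base, either way round below 0.15 rad and horizontal distance between long_cover and base_seat below 0.002 m and z of long_cover in the frame of base_seat between -0.0015 and 0.0013 m and angle between long_cover's own z axis and vertical below 0.03 rad and angle between the y axis of long_cover and the y axis of base, either way round below 0.04 rad and contact force between long_cover and base above 7 N and contact force between any of the fingers, the arm and long_cover above 2 N); the arm keeps its last pose, push and grip.
It fails at once if the shorter cover was moved by more than 3 cm (distance of short_cover from where it was at the start of the episode above 0.03 m).
It also fails if it takes over 51 s, if anything falls off the work surface, if the arm or the gripper's body presses on something with over 40 N, if the wrist force passes 120 N, or if a joint passes its speed limit or range.

## Working session

There is one attempt and no reset: what is moved stays moved. The work goes in short steps, Python scripts to look and compute and a shell command to move; the robot and the scene stay as the last step left them, time stands still between calls to the robot, and variables do not carry over. Pictures are saved under pics/ and viewed, at most 10 in all, crops included, and the job is handed in when it is done.

```bash
ls; mkdir -p pics; python3 - <<'E'
from station import robot
import cv2,numpy as np
print(robot.state())
for n in("top","scene"):
    s=robot.snapshot(n); cv2.imwrite(f"pics/{n}0.png",s["pixels"]); np.savez(f"{n}0.npz",**s)
    print(n,s["intrinsics"],s["R"],s["t"],-s["R"].T@s["t"])
E
```

```text
pics
{'t': 0.0, 'qpos': array([-1.3535003 ,  0.41800683, -0.0102799 ,  1.61419613,  0.00469627,
        1.11070153, -0.05298239]), 'joint_velocities': array([-1.01339179e-03,  1.28009850e-03, -1.52975524e-04, -6.42009277e-04,
       -1.30213151e-03, -7.95494268e-04, -2.16549369e-05]), 'effort': array([ 7.81388408e-04, -8.51264119e+01,  6.39049206e-01, -4.25985003e+01,
       -4.88721987e-02,  1.87647081e-02,  1.13856900e-04]), 'ee_pos': array([0.15987266, 0.60379774, 0.20479567]), 'tool_rot': array([-3.30762486e-05,  1.29035617e-01,  9.91639750e-01, -6.43301222e-04]), 'force': array([ 0.01527971,  0.5844122 , -0.08373018]), 'wrist_torque': array([0.01802516, 0.04056896, 0.00157241]), 'finger_force': 0.0, 'grip_width': 0.09412111396114906}
top [[460.29186293   0.         279.323897  ]
 [  0.         460.29186293 203.36261333]
 [  0.           0.           1.        ]] [[-0.00477646 -0.99994051 -0.00980611]
 [-0.99610282  0.00562132 -0.08802031]
 [ 0.0880702   0.00934746 -0.99607041]] [0.09664313 0.481884   1.12999087] [0.3809491  0.08336601 1.16891375]
scene [[445.31313169   0.         274.14322445]
 [  0.         445.31313169 212.95978012]
 [  0.           0.           1.        ]] [[ 0.49859605 -0.86682878  0.0031374 ]
 [-0.52965096 -0.30751405 -0.79050931]
 [ 0.68620102  0.39248309 -0.61244198]] [-0.15535393  0.31335707  0.99241286] [-0.43756598 -0.42780883  0.85599439]
```

View pics/top0.png

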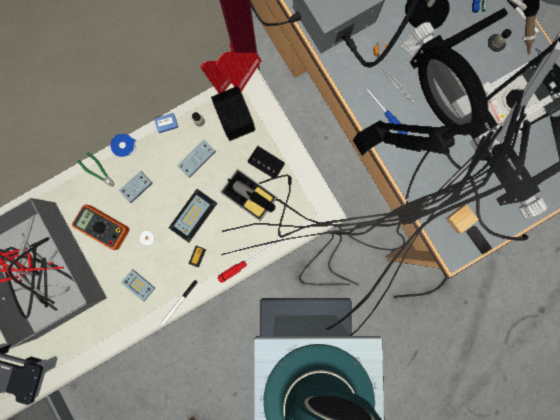

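View pics/scene0.png

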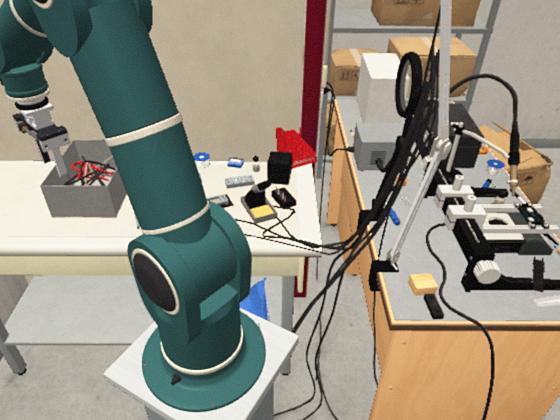

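The top view shows the nest with the lower half at about (192,215), the battery at (198,256), the long cover at (197,156), the short cover at (136,186) and the short lower half at (138,285). The gripper is at the lower left (20,375). I'll measure these next and zoom in.

```bash
cat > h.py <<'E'
import numpy as np,cv2
def cloud(s):
    K,R,t,z=s["intrinsics"],s["R"],s["t"],s["z_map"]
    v,u=np.mgrid[:z.shape[0],:z.shape[1]]
    c=np.stack([(u-K[0,2])/K[0,0]*z,(v-K[1,2])/K[1,1]*z,z],-1)
    return (c-t)@R
def ray(s,uv,h):
    K,R,t=s["intrinsics"],s["R"],s["t"]
    uv=np.atleast_2d(uv); d=np.c_[(uv[:,0]-K[0,2])/K[0,0],(uv[:,1]-K[1,2])/K[1,1],np.ones(len(uv))]@R
    o=-R.T@t
    return o+d*((h-o[2])/d[:,2])[:,None]
E
python3 - <<'E'
import numpy as np,cv2
from h import *
s=dict(np.load("top0.npz")); P=cloud(s)
Z=P[...,2]
print("bench z",[np.round(P[v,u],4) for u,v in((160,230),(165,200),(220,190))])
for n,(u,v) in dict(base=(192,215),bat=(198,256),lc=(197,156),sc=(136,186),lead=(240,230),iron=(248,192),blk=(265,161),gripdist=(265,250)).items(): print(n,np.round(P[v,u],4))
# tall stuff
x0,y0,x1,y1=70,80,350,320
im=s["pixels"][y0:y1,x0:x1]
big=cv2.resize(im[40:160+0+40,50:230],None,fx=4,fy=4,interpolation=cv2.INTER_CUBIC)
hm=np.clip(Z*1000,0,60)/60*255
hb=cv2.resize(cv2.applyColorMap(hm.astype(np.uint8),cv2.COLORMAP_JET)[120:280,120:300],None,fx=4,fy=4,interpolation=cv2.INTER_NEAREST)[:,:]
cv2.imwrite("pics/crop.png",cv2.resize(s["pixels"][130:275,120:300],None,fx=4,fy=4,interpolation=cv2.INTER_CUBIC)); cv2.imwrite("pics/hm.png",hb)
E
```

```text
bench z [array([0.4179, 0.3971, 0.0038]), array([0.4943, 0.3858, 0.0033]), array([0.5192, 0.2457, 0.0022])]
base [0.4552 0.3152 0.0094]
bat [0.3522 0.298  0.014 ]
lc [0.6044 0.3024 0.0188]
sc [0.5285 0.4553 0.0203]
lead [ 0.417   0.1947 -0.0019]
iron [0.5015 0.1658 0.1094]
blk [0.5893 0.1296 0.0248]
gripdist [0.3663 0.1306 0.0124]
```

View pics/crop.png

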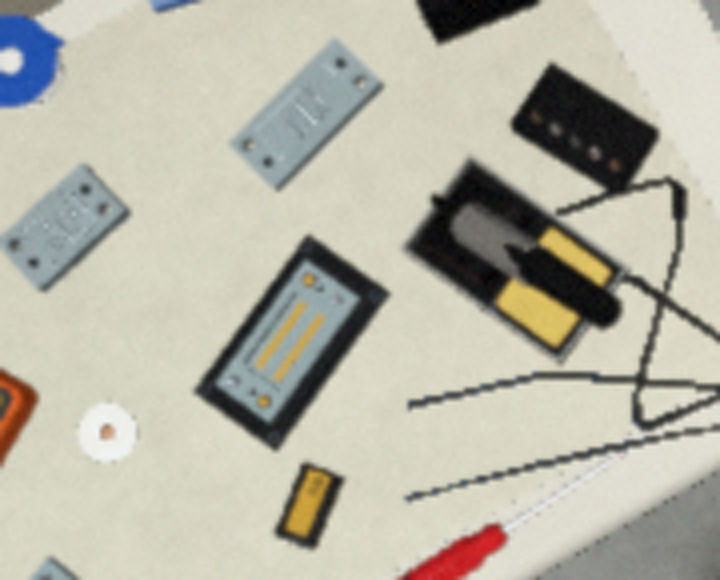

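View pics/hm.png

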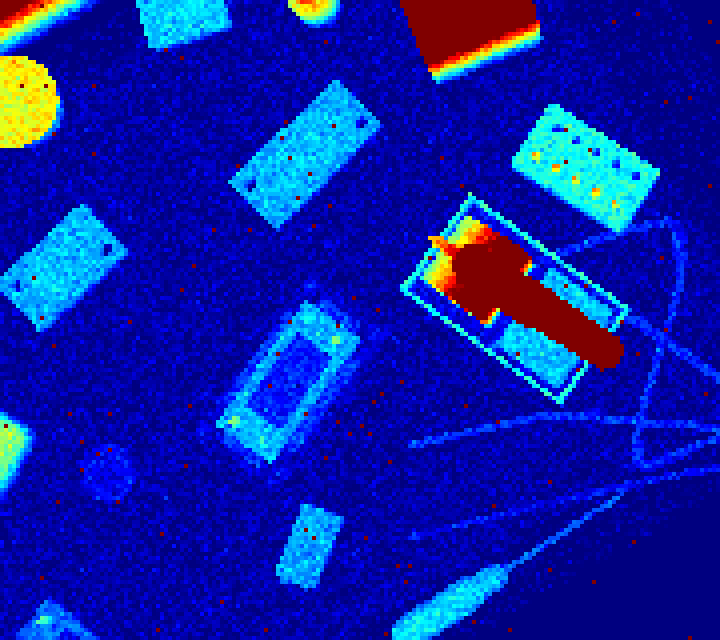

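The crop shows the long cover at upscaled (307,113), the base in its nest at (293,340) with brass pins at (308,279) and (263,400), and the battery at (310,505). All the leads lie on the bench. The soldering iron is the only tall object nearby. Next are the precise poses.

```bash
cat > meas.py <<'E'
import numpy as np,cv2
from h import *
def rect(s,mask,near,h):
    n,l,st,c=cv2.connectedComponentsWithStats(mask.astype(np.uint8))
    k=1+np.argmin(np.hypot(*(c[1:]-near).T)+ (st[1:,4]<40)*1e3)
    ys,xs=np.nonzero(l==k)
    # pixel corners expanded to plane
    pts=np.concatenate([np.c_[xs+a,ys+b] for a in(-.5,.5) for b in(-.5,.5)])
    W=ray(s,pts,h)[:,:2]*1000
    (cx,cy),(w,hh),a=cv2.minAreaRect(W.astype(np.float32))
    cen=ray(s,np.c_[xs,ys],h)[:,:2].mean(0)*1000
    if w>hh: w,hh,a=hh,w,a-90   # a+90 = direction of long axis
    return np.round([cx,cy,w,hh,(a+90)%180],1),np.round(cen,1),len(xs),st[k]
E
python3 - <<'E'
from meas import *
s=dict(np.load("top0.npz")); im=s["pixels"].astype(int); b,g,r=im[...,0],im[...,1],im[...,2]
metal=(b-r>8)&(g>90)
dark=(im.max(-1)<90)
yel=(r-b>60)&(r>120)
print("cover",rect(s,metal,(197,156),.018)); print("short",rect(s,metal,(136,186),.018))
print("base",rect(s,metal|yel,(192,215),.018)); print("nest",rect(s,~((r-b>8)&(r-b<45)&(r>160)),(192,215),.0105))
nb=~((r-b>8)&(r-b<45)&(r>150))
print("bat",rect(s,nb,(198,256),.018),rect(s,yel,(198,256),.018))
for nm,(u,v) in dict(cov=(197,156)).items():
    print(im[v-22:v+22:2,u-20:u+22:2].sum(-1)//3)
# brass pins on base and holes, subpixel centroids on 8x upsample
def blob(wt,u,v,h,R=3):
    yy,xx=np.mgrid[v-R:v+R+1,u-R:u+R+1]; w=np.clip(wt[v-R:v+R+1,u-R:u+R+1],0,None).astype(float)
    c=(w*xx).sum()/w.sum(),(w*yy).sum()/w.sum(); return np.round(c,2),np.round(ray(s,c,h)[0]*1000,1)
gray=im.mean(-1)
print("pins",blob(r-b-15,197,200,.022),blob(r-b-15,186,230,.022))
for u,v in((205,146),(210,150),(182,166),(187,170)): print("hole",blob(125-gray,u,v,.018,2))
E
```

```text
cover (array([599.5, 305. ,  43.8,  96.8, 135.4]), array([599.3, 305.2]), 581, array([178, 140,  37,  36, 581], dtype=int32))
short (array([528. , 458.9,  45.5,  76.5, 133. ]), array([527.8, 459.2]), 455, array([120, 171,  31,  31, 455], dtype=int32))
base (array([455.2, 314.9,  47.4, 100.3, 144.4]), array([455.1, 315.2]), 563, array([174, 195,  36,  41, 563], dtype=int32))
nest (array([455.1, 313.4,  70.5, 127.7, 144.3]), array([454.7, 313.5]), 1257, array([ 168,  189,   50,   54, 1257], dtype=int32))
bat (array([351.9, 300.4,  32.1,  53.1, 158.5]), array([352.2, 300.1]), 230, array([189, 246,  17,  21, 230], dtype=int32)) (array([354.3, 301.5,  18.1,  43. , 158.5]), array([354.3, 301.3]), 96, array([192, 247,  10,  17,  96], dtype=int32))
[[201 199 202 205 204 204 204 205 203 208 205 203 202 201 202 202 203 205
  204 204 204]
 [201 204 201 203 203 205 207 203 204 204 204 205 204 202 201 204 205 205
  204 205 203]
 [203 202 202 205 203 204 207 203 201 205 204 205 204 201 201 203 204 201
  205 208 206]
 [201 203 204 203 202 205 206 203 204 207 207 205 196 171 191 201 203 203
  208 20
[... 1270 characters left out ...]
 137  88 165 162 161 115 155 206 206 204 204 205 203 203
  205 205 208]
 [208 209 205 186 165 159 162 161 118 158 205 205 205 205 205 205 202 202
  203 207 207]
 [207 205 208 207 183 163 158 116 158 203 203 200 204 207 205 204 201 201
  204 205 205]
 [207 206 200 204 204 183 120 161 204 201 202 202 206 206 205 205 202 203
  201 207 206]]
pins (array([196.77, 199.53]), array([493.2, 301.1,  22. ])) (array([185.4 , 229.95]), array([417.1, 328.7,  22. ]))
hole (array([204.57, 145.41]), array([631.7, 283.5,  18. ]))
hole (array([209.09, 149.46]), array([621.2, 271.9,  18. ]))
hole (array([181.07, 165.46]), array([580.5, 342.7,  18. ]))
hole (array([186.46, 170.08]), array([568.6, 328.8,  18. ]))
```

```bash
cat > go.py <<'E'
import sys,numpy as np
from station import robot
from scipy.spatial.transform import Rotation as Ro
def show(x=None,y=None,z=None,ang=None):
    s=robot.state(); R=Ro.from_quat(np.roll(s["tool_rot"],-1)).as_matrix(); p=s["ee_pos"]
    a=np.degrees(np.arctan2(R[1,0],R[0,0]))
    print("t",round(s["t"],2),"p",np.round(p*1e3,1),"xang",round(a,2),"tilt",np.round(R[:2,2],4),"F",np.round(s["force"],1),"w",round(s["grip_width"]*1e3,1),"ff",s["finger_force"],"q",np.round(s["qpos"],2))
    if x is not None: print("tool delta mm",np.round(R.T@(np.array([x,y,z])-p*1e3),1),"turn z deg",round(-((ang-a+90)%180-90),2))
if __name__=="__main__": show(*map(float,sys.argv[1:]))
E
python3 go.py 353.2 302 100 158.5
python3 -c "
from h import *
s=dict(np.load('top0.npz'));P=cloud(s)
for v in range(172,216,4): print(*[('%d,%d,%d'%tuple(P[v,u]*1000)) for u in range(232,280,6)])"
python3 -m inch '[-1,-0.0264,-0.0243,0,0,0,0, -1,-0.0264,-0.0243,0,0,0,0, -1,-0.0264,-0.0243,0,0,0,0, -1,-0.0264,-0.0243,0,0,0,0, -1,-0.0264,-0.0243,0,0,0,0, -1,-0.0264,-0.0243,0,0,0,0, -1,-0.0264,-0.0243,0,0,0,0, -0.5,-0.0264,-0.0243,0,0,0,0, -0.5,-0.0264,-0.0243,0,0,0,0, -0.5,-0.0264,-0.0243,0,0,0,0, -0.5,0,0,0.035,0,0,6.7, -0.5,0,0,0.035,0,0,0, -0.5,0,0,0.035,0,0,0, -0.5,0,0,0,0,0,0]'
python3 go.py 353.2 302 11.5 158.5
```

```text
t 0.1 p [159.9 603.9 204.9] xang 165.17 tilt [-0.0002 -0.0011] F [-0.   0.3  1. ] w 93.9 ff 0.0 q [-1.35  0.42 -0.01  1.61  0.    1.11 -0.05]
tool delta mm [-264.1 -242.2  105.2] turn z deg 6.67
564,214,5 565,199,2 564,184,4 565,169,0 565,153,1 564,138,2 561,122,23 562,107,19
551,212,26 549,196,39 554,184,3 554,168,2 554,153,1 554,138,4 554,122,2 551,107,25
540,211,33 538,195,47 535,178,69 543,168,6 544,153,0 544,138,0 543,122,10 544,107,2
529,210,38 524,192,76 523,177,81 524,163,78 533,153,7 534,138,-2 534,123,-1 534,107,0
519,210,43 514,191,81 512,176,94 512,162,96 522,152,14 522,138,8 524,123,-1 523,107,3
507,208,58 505,192,75 503,176,93 501,161,109 501,147,107 511,137,17 512,122,8 513,107,0
503,214,4 496,192,73 493,176,93 491,160,111 490,146,124 490,132,125 501,122,21 501,107,16
490,212,27 492,199,6 492,184,4 483,161,104 481,146,127 480,132,136 479,118,138 490,107,26
483,214,2 481,197,23 482,183,7 481,167,17 481,152,20 470,131,141 469,117,153 469,104,146
472,214,3 473,199,0 472,184,4 471,167,20 471,152,18 471,137,15 460,117,157 460,104,147
462,214,3 462,199,4 462,184,2 462,168,6 461,152,17 461,137,14 462,123,0 462,107,3
t: 1.85
ee_pos: [0.3519, 0.3005, 0.0988]
tool_rot: [-0.001, 0.187, 0.982, -0.002]
force: [0.7, -0.2, -0.4]
grip_width: 0.0708
finger_force: 0.0
t 1.85 p [351.9 300.5  98.8] xang 158.47 tilt [-0.0029 -0.0034] F [ 0.7 -0.2 -0.4] w 70.8 ff 0.0 q [-0.92  0.28  0.17  2.1  -0.07  0.77  0.49]
tool delta mm [-0.8  2.2 87.3] turn z deg -0.03
```

```bash
python3 -m inch '[-0.5,0,0.001,0.03,0,0,0, -0.5,0,0.001,0.03,0,0,0, -0.5,0,0,0.02,0,0,0, -0.5,0,0,0,0,0,0, -0.5,0,0,0,0,0,0]'
python3 go.py 353.2 302 11.5 158.5
```

```text
t: 2.48
ee_pos: [0.3543, 0.3042, 0.0219]
tool_rot: [0.0, 0.187, 0.982, 0.001]
force: [-0.0, 0.6, -0.0]
grip_width: 0.0702
finger_force: 0.0
t 2.48 p [354.3 304.2  21.9] xang 158.47 tilt [0.0011 0.0011] F [-0.   0.6 -0. ] w 70.2 ff 0.0 q [-0.9   0.43  0.15  2.14 -0.11  0.58  0.52]
tool delta mm [ 0.3 -2.4 10.4] turn z deg -0.03
```

```bash
python3 -m inch '[-0.5,0,-0.0022,0.0102,0,0,0, -0.5,0,0,0,0,0,0, 0.8,0,0,0,0,0,0, 0.8,0,0,0,0,0,0, 0.8,0,0,0,0,0,0, 0.8,0,0,0,0,0,0, 0.8,0,0,0,0,0,0]'
python3 go.py 455.15 314.9 80 144.3
```

```text
t: 3.35
ee_pos: [0.3529, 0.3015, 0.0103]
tool_rot: [0.0, 0.187, 0.982, -0.0]
force: [-0.6, 0.4, 1.3]
grip_width: 0.0261
finger_force: 30.0
t 3.35 p [352.9 301.5  10.3] xang 158.47 tilt [ 0. -0.] F [-0.6  0.4  1.3] w 26.1 ff 30.001360774040222 q [-0.89  0.45  0.14  2.15 -0.12  0.56  0.53]
tool delta mm [-90.2  50.  -69.7] turn z deg 14.17
```

```bash
python3 -m inch '[0.8,0,0,-0.035,0,0,0, 0.8,0,0,-0.035,0,0,0, 0.8,-0.03,0.0167,0,0,0,0, 0.8,-0.03,0.0167,0,0,0,0, 0.8,-0.03,0.0166,0,0,0,0, 0.8,0,0,0,0,0,7.1, 0.8,0,0,0,0,0,7.1, 0.8,0,0,0,0,0,0, 0.8,0,0,0,0,0,0]'
python3 go.py 455.15 314.9 80 144.3
python3 - <<'E'
from station import robot
from meas import *
s=robot.snapshot("top"); np.savez("top1.npz",**s)
s2=robot.snapshot("scene"); 
im=np.vstack([cv2.resize(s["pixels"][170:260,130:260],None,fx=4,fy=4,interpolation=cv2.INTER_CUBIC)[:300],cv2.resize(s2["pixels"][100:300,100:360],None,fx=2,fy=2)[:290]])
cv2.imwrite("pics/b1.png",im)
E
```

```text
t: 4.47
ee_pos: [0.4548, 0.315, 0.0802]
tool_rot: [0.0, 0.305, 0.952, -0.0]
force: [0.8, 0.3, -0.9]
grip_width: 0.026
finger_force: 30.0
t 4.47 p [454.8 315.   80.2] xang 144.45 tilt [-0.     -0.0002] F [ 0.8  0.3 -0.9] w 26.0 ff 29.999119341373444 q [-0.86  0.45  0.24  1.91 -0.15  0.8   0.42]
tool delta mm [-0.3  0.1  0.2] turn z deg 0.15
```

View pics/b1.png

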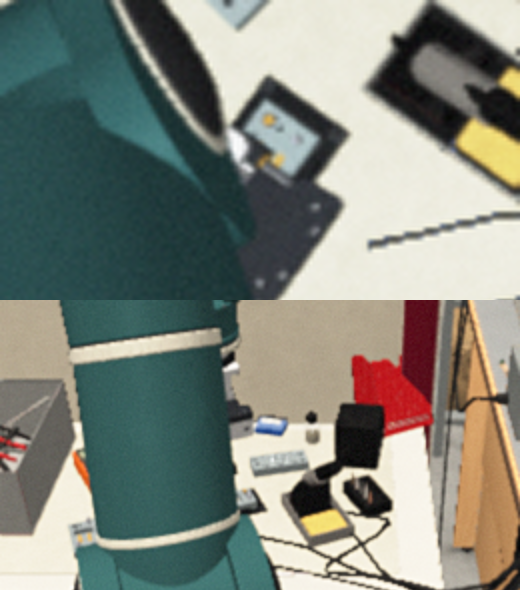

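The arm hides the battery in both views, so I'll go down by feel.

```bash
python3 -m inch '[0.8,-0.0003,0,0.025,0,0,0, 0.8,0,0,0.023,0,0,0, 0.8,0,0,0,0,0,0, 0.8,0,0,0,0,0,0]'; python3 go.py 455.15 314.9 19.5 144.3
python3 -m inch '[0.8,0,0,0.003,0,0,0, 0.8,0,0,0.003,0,0,0.1, 0.8,0,0,0,0,0,0,0.8,0,0,0,0,0,0]'; python3 go.py 455.15 314.9 19.5 144.3
```

```text
t: 5.08
ee_pos: [0.4556, 0.315, 0.0331]
tool_rot: [0.0, 0.307, 0.952, 0.0]
force: [-0.9, -0.2, -0.1]
grip_width: 0.026
finger_force: 30.0
t 5.08 p [455.6 315.   33.1] xang 144.29 tilt [0.0006 0.0004] F [-0.9 -0.2 -0.1] w 26.0 ff 29.999136328697205 q [-0.84  0.53  0.22  1.93 -0.17  0.71  0.44]
tool delta mm [ 0.3 -0.3 13.6] turn z deg -0.01
t: 5.58
ee_pos: [0.4553, 0.3148, 0.0263]
tool_rot: [0.0, 0.308, 0.952, -0.0]
force: [-0.0, 0.5, 0.0]
grip_width: 0.0257
finger_force: 30.0
t 5.58 p [455.3 314.8  26.3] xang 144.17 tilt [ 0.0001 -0.0001] F [-0.   0.5  0. ] w 25.7 ff 29.999102354049683 q [-0.84  0.54  0.22  1.93 -0.18  0.69  0.44]
tool delta mm [0.1 0.  6.8] turn z deg -0.13
```

```bash
python3 -m inch '[0.8,0,0,0.003,0,0,0, 0.8,0,0,0.003,0,0,0, 0.8,0,0,0.0008,0,0,0, 0.8,0,0,0,0,0,0]'; python3 go.py 455.15 314.9 19.3 144.3
```

```text
t: 6.08
ee_pos: [0.4552, 0.3148, 0.0194]
tool_rot: [-0.0, 0.308, 0.952, -0.0]
force: [-0.0, -0.2, -0.3]
grip_width: 0.0259
finger_force: 30.0
t 6.08 p [455.2 314.8  19.4] xang 144.17 tilt [-0.0001 -0.0001] F [-0.  -0.2 -0.3] w 25.9 ff 29.999162256717682 q [-0.83  0.55  0.22  1.93 -0.18  0.68  0.44]
tool delta mm [0.1 0.1 0.1] turn z deg -0.13
```

```bash
python3 -m inch '[0,0,0,0,0,0,0, 0,0,0,0,0,0,0, -0.2,0,0,0,0,0,0, -0.35,0,0,-0.02,0,0,0, -0.35,0,0,-0.04,0,0,0, -0.35,0,0,-0.03,0,0,0, -0.35,0,0,0,0,0,0]'; python3 go.py 600.5 306.6 100 135.4
```

```text
t: 6.95
ee_pos: [0.4562, 0.3156, 0.1116]
tool_rot: [0.001, 0.308, 0.952, 0.002]
force: [0.0, 0.2, -1.0]
grip_width: 0.0635
finger_force: 0.0
t 6.95 p [456.2 315.6 111.6] xang 144.17 tilt [0.0028 0.0025] F [ 0.   0.2 -1. ] w 63.5 ff 0.0 q [-0.87  0.41  0.26  1.89 -0.13  0.86  0.4 ]
tool delta mm [-122.3   77.1   11.9] turn z deg 8.77
```

```bash
python3 -m inch '[-0.35,-0.0306,0.0193,0,0,0,0, -0.35,-0.0306,0.0193,0,0,0,0, -0.35,-0.0306,0.0193,0,0,0,0, -0.35,-0.0305,0.0192,0,0,0,0, -0.35,0,0,0.03,0,0,8.8, -0.35,0,0,0.03,0,0,0, -0.35,0,0,0,0,0,0, -0.35,0,0,0,0,0,0]'; python3 go.py 600.5 306.6 3 135.4
python3 - <<'E'
from station import robot
from meas import *
s=robot.snapshot("top"); np.savez("top2.npz",**s)
cv2.imwrite("pics/c1.png",cv2.resize(s["pixels"][120:260,130:270],None,fx=4,fy=4,interpolation=cv2.INTER_CUBIC))
E
```

```text
t: 7.95
ee_pos: [0.5998, 0.3058, 0.0502]
tool_rot: [0.0, 0.38, 0.925, 0.0]
force: [1.2, -0.2, 0.4]
grip_width: 0.0635
finger_force: 0.0
t 7.95 p [599.8 305.8  50.2] xang 135.38 tilt [0.0005 0.0001] F [ 1.2 -0.2  0.4] w 63.5 ff 0.0 q [-0.71  0.68  0.28  1.6  -0.23  0.89  0.44]
tool delta mm [ 0.1  1.  47.2] turn z deg -0.02
```

View pics/c1.png

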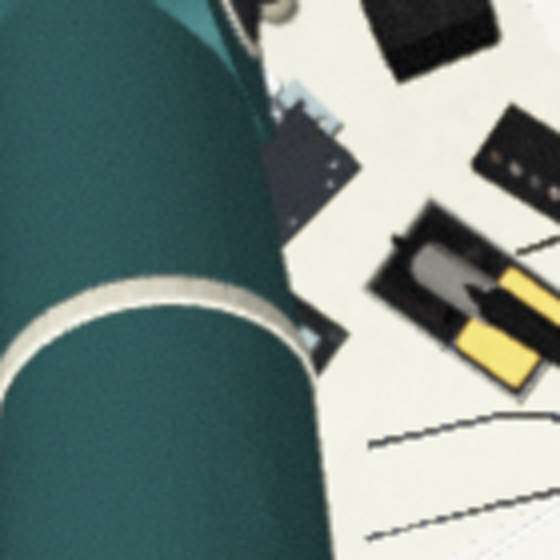

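The arm hides the base. I'll swing aside briefly to check the battery before touching the cover.

```bash
python3 -m inch '[-0.35,0,0,-0.05,0,0,0, -0.35,0.02,0,-0.04,0,0,0, -0.35,0.045,0.01,-0.04,0,0,0, -0.35,0.05,0.01,0,0,0,0, -0.35,0.05,0.01,0,0,0,0, -0.35,0.05,0.01,0,0,0,0, -0.35,0.03,0,0,0,0,0, -0.35,0,0,0,0,0,0]'
python3 - <<'E'
from station import robot
from meas import *
s=robot.snapshot("top"); np.savez("top3.npz",**s); s0=s
cv2.imwrite("pics/c2.png",cv2.resize(s["pixels"][120:270,120:270],None,fx=4,fy=4,interpolation=cv2.INTER_CUBIC))
im=s["pixels"].astype(int); b,g,r=im[...,0],im[...,1],im[...,2]
print("label",rect(s,(r-b>60)&(r>120),(192,215),.027)); print("cover",rect(s,(b-r>8)&(g>90),(197,156),.018))
P=cloud(s); print(np.round(P[211:220,188:197,2]*1000))
E
```

```text
t: 9.0
ee_pos: [0.4511, 0.5087, 0.1806]
tool_rot: [-0.0, 0.378, 0.926, 0.001]
force: [0.3, -0.5, -0.3]
grip_width: 0.0633
finger_force: 0.0
label (array([456.4, 314.3,  18.6,  43.6, 143.4]), array([456.4, 314.1]), 99, array([185, 207,  13,  16,  99], dtype=int32))
cover (array([599.5, 305. ,  43.8,  96.8, 135.4]), array([599.1, 305.3]), 582, array([178, 140,  37,  37, 582], dtype=int32))
[[  26.   25.   24.   27.   25.   28.   29.   29.   26.]
 [  24.   31.   25.   29.   28.   25.   25.   24.   27.]
 [  27.   28.   28.   24.   31.   28. 1169.   29.   29.]
 [  30.   27.   26.   30.   28.   28.   30.   29.   25.]
 [  23.   29.   26.   29.   29.   27.   24.   25.   27.]
 [  29.   24.   28.   28.   27.   30.   24.   29.   26.]
 [  29.   28.   32.   28.   26.   26.   25.   24.   28.]
 [  29.   24.   24.   28.   23.   27.   29.   27.   15.]
 [  25.   30.   26.   24.   28.   28.   27.   21.   18.]]
```

View pics/c2.png

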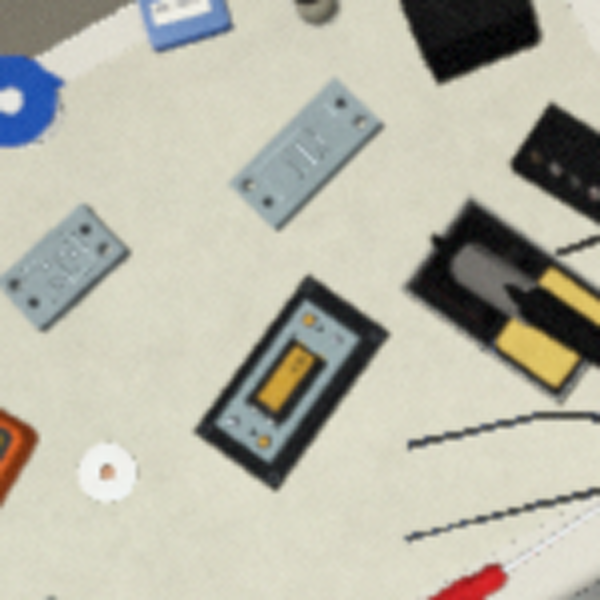

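The battery is flat in the pocket with its top at about 27 mm (crop position (285,378)), and the cover hasn't moved. Back to the cover.

```bash
python3 go.py 600.5 306.6 60 135.4
python3 -m inch '[-0.35,-0.03,-0.005,0,0,0,0, -0.35,-0.05,-0.01,0,0,0,0, -0.35,-0.05,-0.01,0,0,0,0, -0.35,-0.05,-0.01,0,0,0,0, -0.35,-0.045,-0.005,0.03,0,0,0, -0.35,-0.02,0,0.04,0,0,0, -0.35,0,0,0.05,0,0,0, -0.35,0,0,0,0,0,0,-0.35,0,0,0,0,0,0]'; python3 go.py 600.5 306.6 3 135.4
```

```text
t 9.05 p [452.8 507.  180.6] xang 135.46 tilt [0.0009 0.0011] F [ 0.9 -1.4  0.2] w 63.4 ff 0.0 q [-1.08  0.55  0.28  1.5  -0.16  1.12  0.02]
tool delta mm [-245.9  -39.5  120.5] turn z deg 0.06
t: 10.18
ee_pos: [0.6007, 0.3057, 0.0618]
tool_rot: [0.001, 0.38, 0.925, 0.001]
force: [0.2, 0.6, 1.3]
grip_width: 0.0632
finger_force: 0.0
t 10.18 p [600.7 305.7  61.8] xang 135.34 tilt [0.0021 0.0008] F [0.2 0.6 1.3] w 63.2 ff 0.0 q [-0.72  0.67  0.29  1.6  -0.23  0.9   0.44]
tool delta mm [ 0.8  0.4 58.8] turn z deg -0.06
```

```bash
python3 -m inch '[-0.35,0.0007,0.0003,0.03,0,0,0, -0.35,0,0,0.02,0,0,0, -0.35,0,0,0.0075,0,0,0, -0.35,0,0,0,0,0,0, 0.5,0,0,0,0,0,0, 0.5,0,0,0,0,0,0, 0.5,0,0,0,0,0,0, 0.5,0,0,0,0,0,0]'; python3 go.py 600.5 306.6 90 135.4
```

```text
t: 11.18
ee_pos: [0.5995, 0.3066, 0.0025]
tool_rot: [0.0, 0.38, 0.925, 0.0]
force: [0.1, 0.1, 6.7]
grip_width: 0.0421
finger_force: 30.0
t 11.18 p [599.5 306.6   2.5] xang 135.37 tilt [0.0006 0.0003] F [0.1 0.1 6.7] w 42.1 ff 30.001409947872162 q [-0.7   0.75  0.27  1.62 -0.25  0.81  0.46]
tool delta mm [ -0.7   0.8 -87.5] turn z deg -0.03
```

```bash
python3 -m inch '[0.5,0,0,-0.02,0,0,0, 0.5,0,0,-0.03,0,0,0, 0.5,0,0,-0.04,0,0,0, 0.5,0,0,0,0,0,0]'; python3 go.py 454.7 315.25 60 144.3
```

```text
t: 11.68
ee_pos: [0.601, 0.3072, 0.0963]
tool_rot: [0.002, 0.38, 0.925, 0.002]
force: [-0.5, 0.2, -1.5]
grip_width: 0.0419
finger_force: 30.0
t 11.68 p [601.  307.2  96.3] xang 135.36 tilt [0.0049 0.0028] F [-0.5  0.2 -1.5] w 41.9 ff 29.99973177909851 q [-0.73  0.63  0.3   1.58 -0.21  0.96  0.43]
tool delta mm [109.8 -97.2  35.6] turn z deg -8.94
```

```bash
python3 -m inch '[0.5,0.0275,-0.024,0,0,0,0, 0.5,0.0275,-0.024,0,0,0,0, 0.5,0.0275,-0.024,0,0,0,0, 0.5,0.0275,-0.024,0,0,0,0, 0.5,0,0,0,0,0,-8.9, 0.5,0,0,0.02,0,0,0, 0.5,0,0,0,0,0,0, 0.5,0,0,0,0,0,0]'; python3 go.py 454.7 315.25 40 144.3
```

```text
t: 12.68
ee_pos: [0.4536, 0.3154, 0.0724]
tool_rot: [0.0, 0.307, 0.952, -0.0]
force: [-0.1, 0.8, -0.6]
grip_width: 0.0419
finger_force: 30.0
t 12.68 p [453.6 315.4  72.4] xang 144.25 tilt [ 0.0001 -0.0002] F [-0.1  0.8 -0.6] w 41.9 ff 29.999744296073914 q [-0.87  0.47  0.26  1.91 -0.16  0.78  0.43]
tool delta mm [-0.9  0.5 32.4] turn z deg -0.05
```

```bash
python3 -m inch '[0.5,-0.0009,0.0005,0.024,0,0,0, 0.5,0,0,0,0,0,0, 0.5,0,0,0,0,0,0]'; python3 go.py 454.7 315.25 40 144.3
python3 - <<'E'
from station import robot
from meas import *
s=robot.snapshot("top"); np.savez("top4.npz",**s)
cv2.imwrite("pics/d1.png",cv2.resize(s["pixels"][180:250,160:240],None,fx=8,fy=8,interpolation=cv2.INTER_CUBIC))
E
```

```text
t: 13.05
ee_pos: [0.4548, 0.3154, 0.0488]
tool_rot: [0.0, 0.307, 0.952, 0.0]
force: [-0.3, 0.3, -1.0]
grip_width: 0.0417
finger_force: 30.0
t 13.05 p [454.8 315.4  48.8] xang 144.26 tilt [0.0005 0.0002] F [-0.3  0.3 -1. ] w 41.7 ff 29.999804198741913 q [-0.86  0.5   0.25  1.92 -0.18  0.74  0.44]
tool delta mm [-0.  -0.2  8.8] turn z deg -0.04
```

View pics/d1.png

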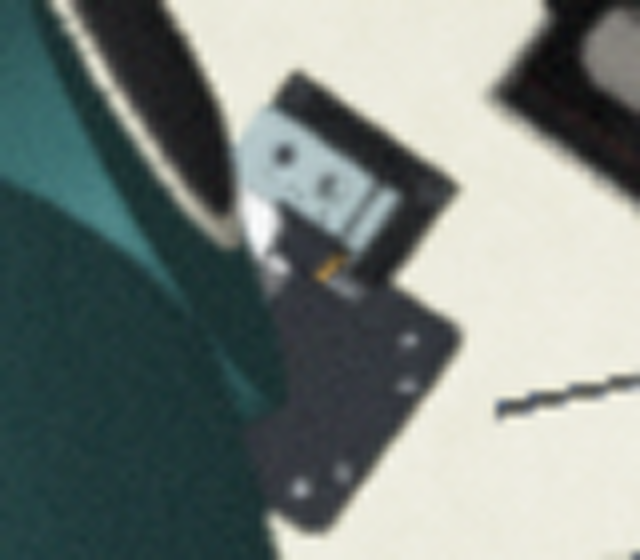

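The far end of the cover is visible, with a screw hole at crop (285,153) and the dowel hole at (330,187).

```bash
python3 - <<'E'
from meas import *
s=dict(np.load("top4.npz")); g=s["pixels"].astype(float).mean(-1)
a=np.radians(144.3); u=np.array([np.cos(a),np.sin(a)]); x=np.array([np.sin(a),-np.cos(a)])
def blob(s,uu,v,h,R=2):
    g=s["pixels"].astype(float).mean(-1); yy,xx=np.mgrid[v-R:v+R+1,uu-R:uu+R+1]; w=np.clip(125-g[v-R:v+R+1,uu-R:uu+R+1],0,None)
    c=(w*xx).sum()/w.sum(),(w*yy).sum()/w.sum(); return ray(s,c,h)[0][:2]*1000
b=np.array([455.15,314.9])
for uv in((195,199),(201,203)):
    p=blob(s,*uv,.0643); d=p-b; print(np.round(p,1),"base-frame",np.round([d@x,d@u],1))
s0=dict(np.load("top0.npz")); a0=np.radians(135.4); u0=np.array([np.cos(a0),np.sin(a0)]); x0=np.array([np.sin(a0),-np.cos(a0)])
for uv in((205,146),(210,150),(182,166),(187,170)):
    d=blob(s0,*uv,.018)-[600.3,306.3]; print("bench cover-frame",np.round([d@x0,d@u0],1))
# dowels in base image at start: bright spots
for h in(.032,): pass
E
```

```text
[490.9 297.1] base-frame [  6.4 -39.4]
[480.6 285.1] base-frame [ -9.3 -38.1]
bench cover-frame [  5.8 -38.4]
bench cover-frame [ -9.8 -39. ]
bench cover-frame [12.  39.6]
bench cover-frame [-6.2 38.4]
```

```bash
python3 -m inch '[0.5,0,-0.0002,0.012,0,0,0, 0.5,0,0,0.003,0,0,0, 0.5,0,0,0.003,0,0,0, 0.5,0,0,0,0,0,0, 0.5,0,0,0,0,0,0]'; python3 go.py 454.7 315.25 20.5 144.3
```

```text
t: 13.72
ee_pos: [0.4545, 0.3151, 0.0301]
tool_rot: [0.0, 0.307, 0.952, 0.0]
force: [0.6, -0.3, -0.8]
grip_width: 0.0418
finger_force: 30.0
t 13.72 p [454.5 315.1  30.1] xang 144.27 tilt [0.0001 0.    ] F [ 0.6 -0.3 -0.8] w 41.8 ff 29.99974876642227 q [-0.85  0.53  0.24  1.93 -0.19  0.7   0.45]
tool delta mm [-0.1  0.2  9.6] turn z deg -0.03
```

```bash
python3 -m inch '[0.5,0,0,0.003,0,0,0, 0.5,0,0,0.002,0,0,0, 0.5,0,0,0,0,0,0, 0.5,0,0,0,0,0,0]'; python3 go.py 454.7 315.25 20.5 144.3;  python3 -m inch '[0.5,0,0,0.002,0,0,0, 0.5,0,0,0.002,0,0,0, 0.5,0,0,0,0,0,0, 0.5,0,0,0,0,0,0]'; python3 go.py 454.7 315.25 20.5 144.3
```

```text
t: 14.22
ee_pos: [0.4543, 0.3152, 0.0249]
tool_rot: [-0.0, 0.307, 0.952, -0.0]
force: [0.2, 1.1, -1.7]
grip_width: 0.0422
finger_force: 30.0
t 14.22 p [454.3 315.2  24.9] xang 144.27 tilt [-0.0001 -0.0001] F [ 0.2  1.1 -1.7] w 42.2 ff 29.999920427799225 q [-0.85  0.54  0.24  1.93 -0.19  0.69  0.45]
tool delta mm [-0.2  0.3  4.4] turn z deg -0.03
t: 14.72
ee_pos: [0.4545, 0.3152, 0.0212]
tool_rot: [0.0, 0.307, 0.952, 0.0]
force: [-0.7, 0.2, 8.2]
grip_width: 0.0416
finger_force: 30.0
t 14.72 p [454.5 315.2  21.2] xang 144.27 tilt [0.0002 0.0002] F [-0.7  0.2  8.2] w 41.6 ff 30.001681745052338 q [-0.85  0.55  0.24  1.93 -0.19  0.68  0.45]
tool delta mm [-0.1  0.1  0.7] turn z deg -0.03
```

```bash
python3 -m inch '[0.5,0,0,0.0008,0,0,0, 0.5,0,0,0.0004,0,0,0, 0.5,0,0,0,0,0,0, 0.5,0,0,0,0,0,0]'; python3 go.py 454.7 315.25 20.5 144.3;  python3 -m inch '[0.5,0,0,0.0006,0,0,0, 0.5,0,0,0,0,0,0, 0.5,0,0,0,0,0,0]'; python3 go.py 454.7 315.25 20.5 144.3
```

```text
t: 15.22
ee_pos: [0.4545, 0.3152, 0.0204]
tool_rot: [0.0, 0.307, 0.952, 0.0]
force: [-5.0, -1.4, 17.0]
grip_width: 0.0419
finger_force: 30.0
t 15.22 p [454.5 315.2  20.4] xang 144.27 tilt [0.0002 0.0003] F [-5.  -1.4 17. ] w 41.9 ff 30.00388205051422 q [-0.85  0.55  0.24  1.93 -0.19  0.68  0.45]
tool delta mm [-0.1  0.1 -0.1] turn z deg -0.03
t: 15.6
ee_pos: [0.4546, 0.3152, 0.0204]
tool_rot: [-0.0, 0.307, 0.952, 0.0]
force: [-9.4, -4.9, 28.9]
grip_width: 0.0417
finger_force: 30.0
t 15.6 p [454.6 315.2  20.4] xang 144.26 tilt [0.0001 0.0006] F [-9.4 -4.9 28.9] w 41.7 ff 30.006763637065887 q [-0.85  0.55  0.23  1.93 -0.2   0.68  0.45]
tool delta mm [-0.1  0.1 -0.1] turn z deg -0.04
```

```bash
python3 -m inch '[0.5,0,0,0,0,0,0, 0.5,0,0,0,0,0,0, 0.5,0,0,0,0,0,0, 0.5,0,0,0,0,0,0]'; python3 go.py
python3 - <<'E'
from station import robot
from meas import *
s=robot.snapshot("top")
cv2.imwrite("pics/e1.png",cv2.resize(s["pixels"][180:250,160:240],None,fx=8,fy=8,interpolation=cv2.INTER_CUBIC))
P=cloud(s); print(np.round(np.median(P[200:204,196:203,2])*1000,1))
E
```

```text
t: 16.1
ee_pos: [0.4545, 0.3152, 0.0204]
tool_rot: [-0.0, 0.307, 0.952, 0.0]
force: [-8.4, -5.3, 29.2]
grip_width: 0.042
finger_force: 30.0
t 16.1 p [454.5 315.2  20.4] xang 144.26 tilt [0.0001 0.0006] F [-8.4 -5.3 29.2] w 42.0 ff 30.00678777694702 q [-0.85  0.55  0.23  1.93 -0.2   0.68  0.45]
36.0
```

View pics/e1.png

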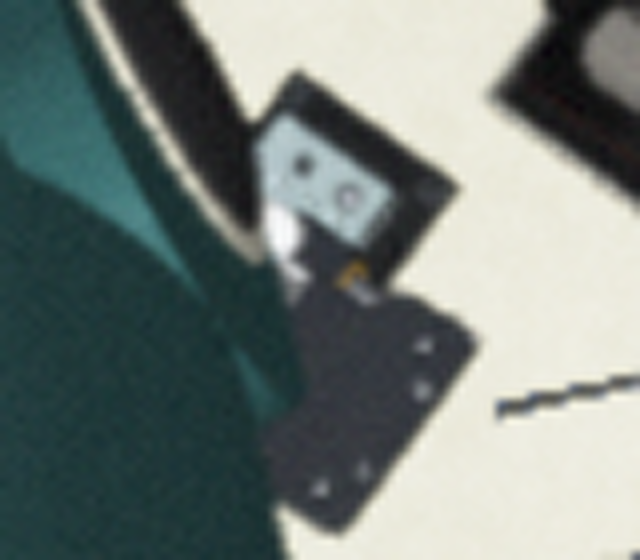

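The dowel fills its hole at crop (348,198) and the cover top is at 36.0 mm, which means the halves are closed. The 29 N push is steady, so I'm handing in.

```bash
python3 -c "
from station import robot
print(robot.finish_job())"
```

```text
the job is handed in; nothing more can be done
None
```

The job is handed in at about 16 s: the battery lies flat in the pocket, and the long cover is on its dowels and held shut with about 29 N (cover top measured at 36.0 mm, as it should be when closed); no verdict came back.

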